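# Mesh a gear on a splined shaft and hold it down

## Robot

A 7-joint arm with a two-finger parallel gripper is mounted at the origin on a cart in front of the work surface, level with it; the furniture and walls round the work are solid. World frame = base frame: x ahead of the robot, y to its left, z up, the work surface at z = 0. Lengths are in m, angles in rad, forces in N, time in s.
With the tool pointing down it reaches from about 0.4 to 0.85 m from the base axis. Payload 10.4 kg.
Tool frame: the origin (TCP) lies on the centre line of the jaws, within the pads' length; the fingertips stand 11 mm ahead of it and the grasp point (between the pads) lies 8 mm behind it (tip_reach is the distance from the TCP to the fingertips, in m); z points along the fingers, y is the line along which they close (so a half turn about z gives the same grasp; the last joint's range is limited). The gripper opens to 85 mm and grips with 20 to 120 N. Pads are 22 mm wide; open, the fingers measure 114 mm over their backs; the gripper's body (76 mm by 85 mm) begins 54 mm behind the grasp point. The pads swing forward as they close: fully open they stand 13 mm farther back than shut.
Start: joints at [-1.185, 0.332, -0.065, 1.46, 0.022, 1.35, -0.088], TCP at [0.248, 0.574, 0.242] pointing down, gripper open.
Joint ranges: [-2.6, 2.6], [-0.5, 2.12], [-1.47, 1.34], [0.16, 2.42], [-1.27, 4.41], [0.06, 2.06], [-2.6, 2.6]. Speed limits (rad/s): [2.22, 2.22, 2.79, 2.79, 3.14, 3.14, 3.14].

## Interface

Orientations are given as a unit quaternion [x, y, z, w].
In Python, from workcell import get_obs, camera, hand_in, tip_reach gives the robot as it stands. The module is installed in compiled form; this text tells all that it offers.
- The arm moves only by the tool move_arm, never from a script. Its argument "plan" is a list of rows, each an object with "delta_pos": the shift along the tool's x, y, z in shares of 60 cm (1.0 is 60 cm), a list of three; "turn": the turn, a rotation vector about the tool's x, y, z in shares of pi rad (1.0 is pi rad), a list of three; "fingers": the closure, from 0 (fully open) to 1 (shut). A call has 1 to 12 rows; each row is the pose to reach, as a shift and turn from the pose commanded when the call began, along the tool's axes at that moment; what a row does not reach only later rows make up. A row lasts 1/8 s, in which the tool goes at most 62.5 mm and 10.7 degrees, less where a joint would pass 70% of its speed; a pose out of reach is approached as far as the arm can. No shift or turn number may pass 1 either way. A call with a gripper value outside its range is refused whole. The fingers move at their own pace and stop on an object; "force" is the grip in N (left out, the last holds). Time passes only in rows, so rows that repeat a pose let the fingers close. It gives the time, the measured TCP pose, the force, the opening and the grip force at its end, in the units of the state.
- get_obs(): the state, without advancing time (a new reading comes with each control period).
- camera(name): name is "scene" or "top" or "wrist"; returns a dict with "color" (420x560x3 uint8, red, green, blue), "range_z" (420x560 float32, m along the optical axis (not along the pixel's ray), 0 where there is no reading), "fx", "fy", "cx", "cy" (pixels), "R" (3x3) and "t" (3): a world point X has camera coordinates R X + t; the wrist camera has in their place "tool_from_camera" (4x4, takes a point from camera to tool coordinates, whose origin is the TCP and whose axes are the flange's). Camera axes: x right, y down, z forward; pixel columns grow to the right and rows downward; lengths in m; the calibration is good to about 2 mm. A picture is of the moment at which its call begins: read the wrist's pose just before it.
- hand_in(): hands the job in; it is judged then, once.
The state is a dict: "clock": time; "joint_pos": joint angles; "joint_velocities": joint speeds; "tau": joint torques, N m; "position": TCP position; "ee_rot": TCP orientation; "ft_force": force on the tool from outside, world axes, zero at the start; "torque": the same for the moment, N m; "grip_width": opening from 0.0 (shut) to 1.0 (fully open); "grasp_force": force on a finger pad.
Only numpy, scipy, OpenCV 4.12 (cv2) and the standard library are available. Lean on these libraries where they do the work, as an engineer would, in place of code of your own. Each camera call takes 0.05 s, during which the arm holds its last target. There are 200 camera calls.

## Task

Assemble the gear stand for its retaining clip: slip the loose spacer spool over the upright splined shaft, let go of it so that it sits on the sprung collar, then put the gear on the same shaft, turn it until its slots mesh with the splines, and slide it down onto the spacer. Push the gear down until the collar has gone all the way down to its stop, and finish like that: still holding the gear in the gripper and pressing it down, not letting go. Leave the other things on the table where they are.

Things in the scene. Friction and masses are not known exactly. Their poses are not given: they have to be found in the camera images.
- gear_stand: fixed stand: dark steel base plate 110 x 90 x 12 mm with a bolt head near each corner, an upright steel shaft in its middle (fixed, does not turn) and a sprung collar round the shaft's foot. Origin under the plate's centre, z up along the shaft axis. The shaft's four ribs (splines) point along the stand's +x, -x, +y and -y axes
- spline_top (a point): on the shaft axis, where the four ribs end, 98 mm above the table: ribs 8 mm wide, 22 mm across from rib tip to rib tip, running from here down into the collar. A gear whose slots are not in line with the ribs stops with its underside here
- shaft_tip (a point): tip of the shaft's nose, on the shaft axis, 116 mm above the table; the plain round nose above the ribs is 13.4 mm in diameter, its last 9 mm tapered to 6 mm
- collar_top (a point): centre of the upper face of the aluminium collar (51 mm diameter), on the shaft axis, 40 mm above the table when free; it goes down with the collar
- collar (a joint): how far the collar is pushed down, m: 0 free, 0.010 fully down on its stop. A spring resists with about 5.6 N at 0 and 13.6 N at 0.010; it springs back, and the weight of spacer and gear alone does not move it
- spacer: loose aluminium spool standing upright: 34 mm tall, flanges 46 mm in diameter and 6 mm thick at bottom and top, waist 36 mm, round bore 26 mm right through (2 mm to spare round the ribs), about 60 g. Origin at the centre of its underside, z up. Can be gripped across the flanges. On the free collar its underside is at 40 mm, its top 74 mm above the table
- gear: loose steel gear lying flat, hub up: toothed disc 64 mm in diameter, 12 mm thick, with a square hub 30 x 30 mm on it, 40 mm tall in all, about 200 g. Origin at the centre of its underside, z up; the hub's flats face its x and y axes. Grip across two flats, fingertips just above the disc. On the spacer its underside is 74 mm above the table with the collar free, 64 mm with it fully down
- gear_bore (a point): centre of the bore at the hub's top, 40 mm above the gear's underside. The cross-shaped bore goes right through: four slots along the gear's +x, -x, +y, -y (towards the middles of the hub's flats), 11 mm wide, 25 mm from end to end; so the gear meshes in four positions a quarter turn apart, with 1.5 mm play each side (about 7 degrees)
- oil_can: grey pump oil can with a bent spout, 152 mm tall, 80 mm wide; bystander; origin at the centre of its underside
- tape_measure: yellow tape measure, 77 x 83 x 35 mm; bystander; origin at the centre of its underside
- pliers: pliers with red handles lying flat, 118 x 177 x 12 mm; bystander; origin under their middle

How it is judged:
On the way, in this order (a step that is already met when the one before it is completed fails the run):
1. the spacer is on the shaft, sitting on the collar, and let go (horizontal distance between spacer and shaft_tip below 0.005 m and angle between spacer's own z axis and vertical below 0.12 rad and z of spacer in the frame of gear_stand below 0.045 m and contact force between the fingers and spacer below 0.3 N and contact force between spacer and gear_stand above 0.1 N), for 0.2 s.
2. the gear has meshed with the splines and is sliding down the shaft over the spacer (horizontal distance between spacer and shaft_tip below 0.005 m and angle between each of spacer, gear's own z axis and vertical below 0.12 rad and horizontal distance between gear and shaft_tip below 0.004 m and z of gear in the frame of gear_stand below 0.088 m), for 0.05 s.
3. the gear pushes spacer and collar down to the stop (value of joint collar above 0.008 m), for 0.2 s.
At the end, for the whole second after the job is handed in: Through the last second: spacer upright on the shaft (within 5 mm), gear meshed above it (within 4 mm, 0.12 rad, underside below 70 mm), collar held at least 8 of its 10 mm down by the gear pressing on the spacer with over 5 N, fingers holding the gear (over 3 N), gear still (all of step 2 and value of joint collar above 0.008 m and z of spacer in the frame of gear_stand below 0.036 m and z of gear in the frame of gear_stand below 0.07 m and contact force between gear and spacer above 5 N and contact force between the fingers and gear above 3 N and linear speed of gear below 0.02 m/s); the arm keeps its last pose, push and grip.
It fails at once if a bystander (oil can) is pushed more than 4 cm or tipped over (distance of oil_can from where it was at the start of the episode above 0.04 m or angle between oil_can's own z axis and vertical above 0.6 rad).
It fails at once if a bystander (tape measure) is pushed more than 4 cm or tipped over (distance of tape_measure from where it was at the start of the episode above 0.04 m or angle between tape_measure's own z axis and vertical above 0.6 rad).
It fails at once if a bystander (pliers) is pushed more than 4 cm or tipped over (distance of pliers from where it was at the start of the episode above 0.04 m or angle between pliers's own z axis and vertical above 0.6 rad).
It also fails if it takes over 58 s, if anything falls off the work surface, if the arm or the gripper's body presses on something with over 40 N, if the wrist force passes 120 N, or if a joint passes its speed limit or range.

## Working session

There is one attempt and no reset: what is moved stays moved. The work goes in short steps, Python scripts to look and compute and a tool call to move; the robot and the scene stay as the last step left them, time stands still between calls to the robot, and variables do not carry over. Pictures are saved under pics/ and viewed, at most 10 in all, crops included, and the job is handed in when it is done.

Besides the shell and the picture viewer there is one more tool, called after ">>>" as a command line: name --argument value ..., lists and objects as JSON in quotes. move_arm: Moves the arm, as the interface text tells. Its arguments: {"type":"object","properties":{"plan":{"type":"array","items":{"type":"object","properties":{"delta_pos":{"type":"array","items":{"type":"number"}},"turn":{"type":"array","items":{"type":"number"}},"fingers":{"type":"number"}}}},"force":{"type":"number"}},"required":["plan"]}

```bash
mkdir -p pics; cat > h.py <<'E'
import numpy as np, cv2
from workcell import *
from scipy.spatial.transform import Rotation as Ro
def cloud(c):
    z=c["range_z"]; v,u=np.mgrid[:z.shape[0],:z.shape[1]]
    P=np.stack([(u-c["cx"])/c["fx"]*z,(v-c["cy"])/c["fy"]*z,z],-1)
    if "R" in c: return (P-c["t"])@c["R"]
    o=c["obs"]; T=c["tool_from_camera"]
    return (P@T[:3,:3].T+T[:3,3])@Ro.from_quat(o["ee_rot"]).as_matrix().T+o["position"]
def cam(n):
    o=get_obs(); c=camera(n); c["obs"]=o; return c
def save(c,f): cv2.imwrite("pics/"+f,c["color"][:,:,::-1])
E
python3 - <<'E'
from h import *
a=cam("top"); b=cam("scene")
save(a,"top.png");save(b,"scene.png")
np.save("top_pc.npy",cloud(a));np.save("scene_pc.npy",cloud(b))
o=get_obs();print(o,tip_reach)
print(a["R"],a["t"],a["fx"],b["t"])
E
```

```text
{'clock': 0.1, 'joint_pos': array([-1.1846004 ,  0.33280897, -0.06472808,  1.46088131,  0.02163311,
        1.34992399, -0.08850985]), 'joint_velocities': array([-0.00029762,  0.0001775 ,  0.00014682, -0.00451063, -0.00069698,
       -0.00037023, -0.00045213]), 'tau': array([ 2.72771031e-03, -6.26747203e+01,  5.02203649e-02, -3.92423308e+01,
        1.64822041e-02,  7.14283306e-03,  3.01908540e-05]), 'position': array([0.24830312, 0.57318851, 0.24158394]), 'ee_rot': array([ 2.02956259e-01,  9.79187581e-01, -6.55901608e-04, -9.25599572e-05]), 'ft_force': array([ 0.98811865, -0.60617293,  0.28777009]), 'torque': array([ 0.0200663 ,  0.00632128, -0.00335707]), 'grasp_force': 0.0, 'grip_width': 1.00115932372498} 0.011
[[-0.02930326 -0.99957004 -0.00103045]
 [-0.99613835  0.02928798 -0.08276831]
 [ 0.0827629  -0.00139891 -0.99656828]] [0.04280304 0.57954763 1.09543398] 415.33294810568185 [-0.43201387  0.26199239  0.57149362]
```

View pics/top.png

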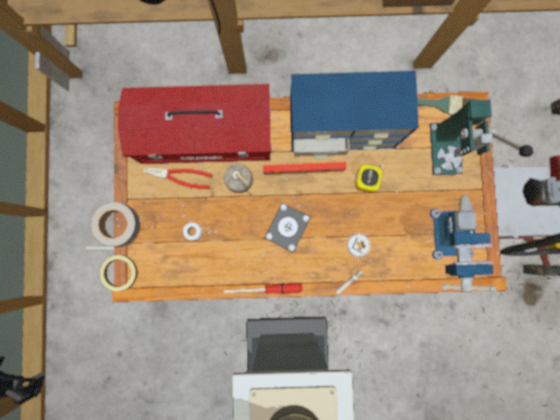

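View pics/scene.png

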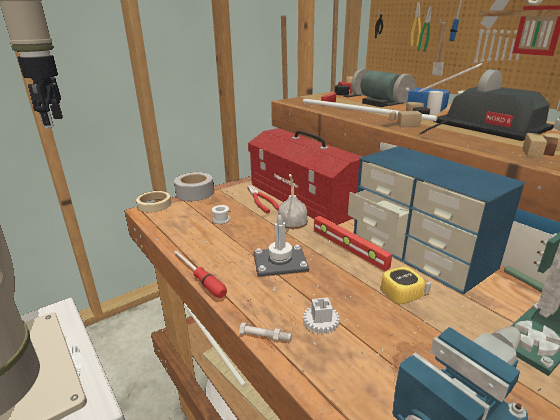

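The top view shows the spacer at (192,231), the stand at (288,227) and the gear at (359,245). The oil can is at (238,179), the pliers at (180,178) and the tape at (369,178). I'll get rough positions from the depth data.

```bash
python3 - <<'E'
from h import *
P=np.load("top_pc.npy")
for n,(u,v,r) in dict(spacer=(192,231,15),stand=(288,227,32),gear=(359,245,17),oil=(238,179,22)).items():
    Q=P[v-r:v+r,u-r:u+r].reshape(-1,3)
    for lo,hi in ((.008,.02),(.025,.05),(.05,.2)):
        q=Q[(Q[:,2]>lo)&(Q[:,2]<hi)]
        if len(q)>3: print(n,lo,len(q),((q.max(0)+q.min(0))/2).round(4),(q.max(0)-q.min(0)).round(3),q[:,2].max().round(3))
S=np.load("top_pc.npy")[227,288];print(S)
c=cam("wrist");print(c["tool_from_camera"].round(4),c["fx"])
E
```

```text
spacer 0.008 11 [0.5378 0.252  0.0134] [0.025 0.034 0.011] 0.019
spacer 0.025 161 [0.5384 0.2545 0.0319] [0.043 0.043 0.012] 0.038
stand 0.008 965 [ 0.5403 -0.0011  0.014 ] [0.132 0.124 0.012] 0.02
stand 0.025 232 [ 0.5411 -0.0015  0.0363] [0.048 0.048 0.018] 0.045
stand 0.05 54 [ 5.404e-01 -1.000e-04  8.500e-02] [0.021 0.02  0.062] 0.116
gear 0.008 238 [ 0.4869 -0.1918  0.014 ] [0.062 0.063 0.012] 0.02
gear 0.025 93 [ 0.4881 -0.1918  0.0349] [0.038 0.038 0.018] 0.044
oil 0.008 63 [0.6846 0.1313 0.0138] [0.086 0.119 0.012] 0.02
oil 0.025 349 [0.6848 0.1291 0.0378] [0.086 0.117 0.024] 0.05
oil 0.05 418 [0.6864 0.1272 0.1018] [0.083 0.114 0.103] 0.154
[5.35343719e-01 2.98424290e-04 1.07118973e-01]
[[ 9.000e-04 -9.504e-01 -3.109e-01  8.040e-02]
 [ 1.000e+00  6.000e-04  1.000e-03  3.000e-04]
 [-8.000e-04 -3.109e-01  9.504e-01 -1.313e-01]
 [ 0.000e+00  0.000e+00  0.000e+00  1.000e+00]] 327.8022801614321
```

```bash
cat >> h.py <<'E'
def go(x,y,z,yaw):
    "shift+turn (tool axes) to world TCP xyz with tool x at angle yaw (world), pointing down"
    o=get_obs(); R=Ro.from_quat(o["ee_rot"])
    g=Ro.from_matrix(np.array([[np.cos(yaw),np.sin(yaw),0],[np.sin(yaw),-np.cos(yaw),0],[0,0,-1]]).T.T)
    print("from",o["position"].round(4),"d",R.inv().apply(np.array([x,y,z])-o["position"]).round(4),"turn",(R.inv()*g).as_rotvec().round(4))
E
python3 -c "
from h import *
go(.5385,.2545,.19,np.pi)"
```

```text
from [0.2483 0.5733 0.2417] d [-0.393  -0.1771  0.0519] turn [-1.000e-03 -2.000e-04 -4.088e-01]
```

The rows are not in the units I measure in: shifts go in shares of 60 cm and turns go in shares of pi rad. I convert before sending: -0.393 m / 0.6 = -0.655, -0.177 m / 0.6 = -0.295, -0.409 rad / 3.1416 = -0.1302.

>>> move_arm --plan '[{"delta_pos": [-0.655, -0.295, 0.0867], "turn": [0, 0, -0.1302], "fingers": 0}, {"delta_pos": [-0.655, -0.295, 0.0867], "turn": [0, 0, -0.1302], "fingers": 0}, {"delta_pos": [-0.655, -0.295, 0.0867], "turn": [0, 0, -0.1302], "fingers": 0}, {"delta_pos": [-0.655, -0.295, 0.0867], "turn": [0, 0, -0.1302], "fingers": 0}, {"delta_pos": [-0.655, -0.295, 0.0867], "turn": [0, 0, -0.1302], "fingers": 0}, {"delta_pos": [-0.655, -0.295, 0.0867], "turn": [0, 0, -0.1302], "fingers": 0}, {"delta_pos": [-0.655, -0.295, 0.0867], "turn": [0, 0, -0.1302], "fingers": 0}, {"delta_pos": [-0.655, -0.295, 0.0867], "turn": [0, 0, -0.1302], "fingers": 0}, {"delta_pos": [-0.655, -0.295, 0.0867], "turn": [0, 0, -0.1302], "fingers": 0}, {"delta_pos": [-0.655, -0.295, 0.0867], "turn": [0, 0, -0.1302], "fingers": 0}]'

```text
clock: 1.4
position: [0.5378, 0.2565, 0.1904]
ee_rot: [-0.001, 1.0, 0.0, -0.0]
ft_force: [-0.1, -0.1, -0.6]
grip_width: 1.0
grasp_force: 0.0
```

```bash
python3 - <<'E'
from h import *
c=cam("wrist");save(c,"w1.png");P=cloud(c);np.save("w1.npy",P)
Q=P.reshape(-1,3)
q=Q[(abs(Q[:,2]-.034)<.004)&(np.hypot(Q[:,0]-.5385,Q[:,1]-.2545)<.06)]
print(len(q),(q.max(0)+q.min(0))/2,q.max(0)-q.min(0),np.median(q[:,2]))
print(cv2.minEnclosingCircle(q[:,:2].astype(np.float32)),c["obs"]["joint_pos"].round(3))
go(*(q.max(0)+q.min(0))[:2]/2,.03,np.pi)
E
```

```text
1305 [0.53514164 0.25754393 0.03284931] [0.04537048 0.0449588  0.00553854] 0.03349604260055519
((0.5352753400802612, 0.25785768032073975), 0.023129552602767944) [-0.624  0.298  0.124  1.619 -0.04   1.227  1.082]
from [0.5379 0.2564 0.1904] d [0.0027 0.0011 0.1604] turn [ 0.0006 -0.0001  0.0027]
```

View pics/w1.png

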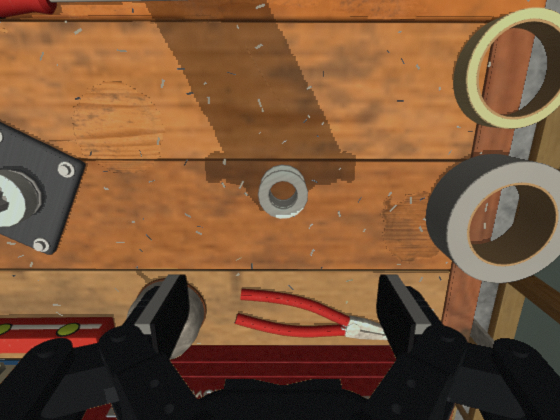

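The spool is central at about (283,192), and the camera puts it at (0.535, 0.2575). I'll grip its upper flange.

Converted, 0.1664 m / 0.6 = 0.2773, 0.0027 m / 0.6 = 0.0045, 0.003 rad / 3.1416 = 0.001.

>>> move_arm --plan '[{"delta_pos": [0.0045, 0.0017, 0.1], "turn": [0, 0, 0.001], "fingers": 0}, {"delta_pos": [0.0045, 0.0017, 0.2], "turn": [0, 0, 0.001], "fingers": 0}, {"delta_pos": [0.0045, 0.0017, 0.25], "turn": [0, 0, 0.001], "fingers": 0}, {"delta_pos": [0.0045, 0.0017, 0.2773], "turn": [0, 0, 0.001], "fingers": 0}, {"delta_pos": [0.0045, 0.0017, 0.2773], "turn": [0, 0, 0.001], "fingers": 0.3}, {"delta_pos": [0.0045, 0.0017, 0.2773], "turn": [0, 0, 0.001], "fingers": 1}, {"delta_pos": [0.0045, 0.0017, 0.2773], "turn": [0, 0, 0.001], "fingers": 1}, {"delta_pos": [0.0045, 0.0017, 0.2773], "turn": [0, 0, 0.001], "fingers": 1}, {"delta_pos": [0.0045, 0.0017, 0.2773], "turn": [0, 0, 0.001], "fingers": 1}, {"delta_pos": [0.0045, 0.0017, 0.2773], "turn": [0, 0, 0.001], "fingers": 1}]' --force 30

```text
clock: 2.7
position: [0.537, 0.2567, 0.0259]
ee_rot: [0.001, 1.0, 0.001, 0.001]
ft_force: [-1.7, -0.1, 6.9]
grip_width: 0.522
grasp_force: 30.7
```

```bash
python3 -c "
from h import *
print(get_obs()['position'],get_obs()['grip_width'])
go(.5385,.115,.19,np.pi)"
```

```text
[0.5370369  0.25665726 0.02587192] 0.5218029835493586
from [0.537  0.2567 0.0259] d [-0.0023 -0.1413 -0.1644] turn [ 0.0018  0.0025 -0.0027]
```

Converted, -0.164 m / 0.6 = -0.2733, -0.141 m / 0.6 = -0.235.

>>> move_arm --plan '[{"delta_pos": [0, 0, -0.05], "turn": [0, 0, 0], "fingers": 1}, {"delta_pos": [0, 0, -0.15], "turn": [0, 0, 0], "fingers": 1}, {"delta_pos": [0, -0.0667, -0.2333], "turn": [0, 0, 0], "fingers": 1}, {"delta_pos": [0, -0.15, -0.2733], "turn": [0, 0, 0], "fingers": 1}, {"delta_pos": [0, -0.2167, -0.2733], "turn": [0, 0, 0], "fingers": 1}, {"delta_pos": [0, -0.235, -0.2733], "turn": [0, 0, 0], "fingers": 1}, {"delta_pos": [0, -0.235, -0.2733], "turn": [0, 0, 0], "fingers": 1}, {"delta_pos": [0, -0.235, -0.2733], "turn": [0, 0, 0], "fingers": 1}]'

```text
clock: 3.7
position: [0.5354, 0.1166, 0.1878]
ee_rot: [0.0, 1.0, 0.0, -0.0]
ft_force: [0.1, 0.5, -0.5]
grip_width: 0.524
grasp_force: 31.1
```

```bash
python3 - <<'E'
from h import *
c=cam("wrist");save(c,"w2.png");P=cloud(c);np.save("w2.npy",P)
print(c["obs"]["position"],c["obs"]["ee_rot"])
Q=P.reshape(-1,3)
for lo,hi in((.0375,.043),(.09,.1),(.1,.109),(.112,.119)):
    q=Q[(Q[:,2]>lo)&(Q[:,2]<hi)&(np.hypot(Q[:,0]-.5385,Q[:,1])<.06)]
    if len(q)>5: print(lo,len(q),(q.max(0)+q.min(0))/2,q.max(0)-q.min(0),cv2.minEnclosingCircle(q[:,:2].astype(np.float32)))
q=Q[(Q[:,2]>.15)&(Q[:,2]<.23)];print(len(q))
E
```

```text
[0.53542201 0.11660685 0.18784178] [ 3.46440245e-04  9.99999894e-01  2.91035057e-04 -8.03500315e-05]
0.0375 1599 [0.53892039 0.00131169 0.04023018] [0.05018796 0.05066629 0.0054181 ] ((0.5386142730712891, 0.001450374606065452), 0.025649843737483025)
0.09 424 [0.53883861 0.00160915 0.09499354] [0.02250311 0.02241858 0.00997853] ((0.5389195680618286, 0.001308581791818142), 0.011717861518263817)
0.1 182 [0.53883751 0.00174635 0.10451863] [0.01274191 0.01305057 0.00886683] ((0.5388836860656738, 0.0014042009133845568), 0.006879212334752083)
0.112 124 [0.53889322 0.00169358 0.11472502] [0.0087746  0.00806397 0.0054375 ] ((0.5389278531074524, 0.001655262429267168), 0.004458052571862936)
15799
```

View pics/w2.png

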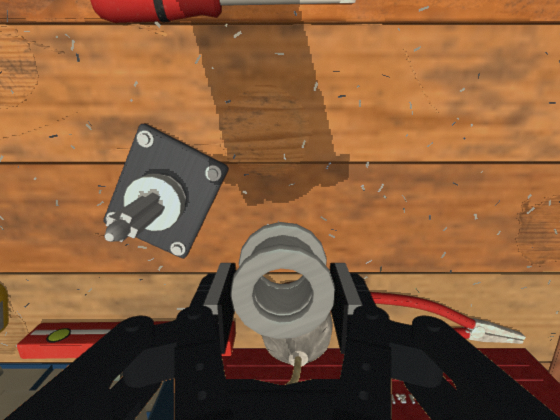

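The spool is held straight, with its top face centred at about (283,292). The shaft tip is at (117,237). I'll measure the held spool's axis, and the stand's yaw from its bolts at (146,139), (213,173) and (178,249).

```bash
python3 - <<'E'
from h import *
P=np.load("w2.npy")
A=P[215:345,225:340].reshape(-1,3); 
zt=np.percentile(A[(A[:,2]>.15)&(A[:,2]<.22)&(abs(A[:,1]-.1166)<.022),2],90); print("top z",zt)
import sys
for lo,hi in((-.003,.003),):
    q=A[(A[:,2]>zt+lo)&(A[:,2]<zt+hi)&(abs(A[:,1]-.1166)<.0225)]
    n=np.linalg.svd(q-q.mean(0))[2][2] if len(q)<5000 else np.linalg.eigh(np.cov(q.T))[1][:,0]
    print(len(q),(q.max(0)+q.min(0))/2,q.max(0)-q.min(0),"normal",n)
B=[P[v-2:v+3,u-2:u+3].reshape(-1,3).mean(0) for u,v in((146,139),(213,173),(178,249))]
print(np.round(B,4)); d=B[1]-B[0];e=B[2]-B[1]
for k in(d,e):print(np.linalg.norm(k[:2]),np.degrees(np.arctan2(k[1],k[0])))
# plate outline
z=P[:,:,2];m=((abs(z-.012)<.004)&(np.hypot(P[...,0]-.539,P[...,1]-.0015)<.075))
print(cv2.minAreaRect(P[m][:,:2].astype(np.float32)*1000))
E
```

```text
top z 0.196142592120381
5296 [0.53384194 0.11661732 0.19613999] [0.04633659 0.04494759 0.00598938] normal [9.66906546e-04 3.40071138e-03 9.99993750e-01]
[[ 4.831e-01 -5.000e-04  2.990e-02]
 [ 5.128e-01  5.560e-02  2.990e-02]
 [ 5.924e-01  1.290e-02  1.790e-02]]
0.06341730606228715 62.02043527578722
0.09026243259110742 -28.216726425597326
((538.8448486328125, 1.5645599365234375), (89.86479187011719, 109.73775482177734), 62.184993743896484)
```

Stand splines are at 62.1° mod 90, and the spool axis is 1.6 mm in −x from the TCP. The TCP target is therefore (0.5404, 0.0015).

```bash
python3 -c "
from h import *
go(.5404,.0015,.16,np.pi)"
```

```text
from [0.5354 0.1166 0.1877] d [-0.0051 -0.1151  0.0277] turn [ 0.0004 -0.0003 -0.0005]
```

Converted, -0.115 m / 0.6 = -0.1917, -0.09 m / 0.6 = -0.15.

>>> move_arm --plan '[{"delta_pos": [-0.0083, -0.0833, 0], "turn": [0, 0, 0], "fingers": 1}, {"delta_pos": [-0.0083, -0.15, 0], "turn": [0, 0, 0], "fingers": 1}, {"delta_pos": [-0.0083, -0.1917, 0], "turn": [0, 0, 0], "fingers": 1}, {"delta_pos": [-0.0083, -0.1917, 0.0333], "turn": [0, 0, 0], "fingers": 1}, {"delta_pos": [-0.0083, -0.1917, 0.0467], "turn": [0, 0, 0], "fingers": 1}, {"delta_pos": [-0.0083, -0.1917, 0.0467], "turn": [0, 0, 0], "fingers": 1}, {"delta_pos": [-0.0083, -0.1917, 0.0467], "turn": [0, 0, 0], "fingers": 1}]'

```text
clock: 4.62
position: [0.5406, 0.0005, 0.1604]
ee_rot: [0.001, 1.0, 0.0, 0.0]
ft_force: [0.3, 0.4, -0.6]
grip_width: 0.522
grasp_force: 31.1
```

```bash
python3 - <<'E'
from h import *
c=cam("wrist");P=cloud(c);o=c["obs"]["position"];save(c,"w3.png")
Q=P.reshape(-1,3);q=Q[(abs(Q[:,2]-(o[2]+.0083))<.003)&(np.hypot(Q[:,0]-o[0],Q[:,1]-o[1])<.026)]
q=q[abs(q[:,1]-o[1])<.0225]
print(o,(q.max(0)+q.min(0))/2,q.max(0)-q.min(0))
go(.5404,.0015,.0657,np.pi)
E
```

```text
[5.40589459e-01 5.39574577e-04 1.60384651e-01] [0.53868447 0.00057981 0.16867062] [0.04565605 0.04491324 0.00597135]
from [5.407e-01 4.000e-04 1.605e-01] d [0.0004 0.0011 0.0948] turn [ 0.0002  0.0009 -0.002 ]
```

Converted, 0.094 m / 0.6 = 0.1567, 0.001 m / 0.6 = 0.0017.

>>> move_arm --plan '[{"delta_pos": [0, 0.0017, 0], "turn": [0, 0, 0], "fingers": 1}, {"delta_pos": [0, 0.0017, 0.0333], "turn": [0, 0, 0], "fingers": 1}, {"delta_pos": [0, 0.0017, 0.0583], "turn": [0, 0, 0], "fingers": 1}, {"delta_pos": [0, 0.0017, 0.0833], "turn": [0, 0, 0], "fingers": 1}, {"delta_pos": [0, 0.0017, 0.1083], "turn": [0, 0, 0], "fingers": 1}, {"delta_pos": [0, 0.0017, 0.1333], "turn": [0, 0, 0], "fingers": 1}, {"delta_pos": [0, 0.0017, 0.15], "turn": [0, 0, 0], "fingers": 1}, {"delta_pos": [0, 0.0017, 0.1567], "turn": [0, 0, 0], "fingers": 1}, {"delta_pos": [0, 0.0017, 0.1567], "turn": [0, 0, 0], "fingers": 1}]'

```text
clock: 5.8
position: [0.5404, 0.0008, 0.0661]
ee_rot: [0.001, 1.0, 0.0, 0.0]
ft_force: [0.0, 0.1, -0.6]
grip_width: 0.522
grasp_force: 31.1
```

Converted, -0.125 m / 0.6 = -0.2083, -0.08 m / 0.6 = -0.1333.

>>> move_arm --plan '[{"delta_pos": [0, 0, 0], "turn": [0, 0, 0], "fingers": 0}, {"delta_pos": [0, 0, 0], "turn": [0, 0, 0], "fingers": 0}, {"delta_pos": [0, 0, 0], "turn": [0, 0, 0], "fingers": 0}, {"delta_pos": [0, 0, 0], "turn": [0, 0, 0], "fingers": 0}, {"delta_pos": [0, 0, -0.05], "turn": [0, 0, 0], "fingers": 0}, {"delta_pos": [0, 0, -0.1333], "turn": [0, 0, 0], "fingers": 0}, {"delta_pos": [0, -0.05, -0.2083], "turn": [0, 0, 0], "fingers": 0}, {"delta_pos": [0, -0.1, -0.2083], "turn": [0, 0, 0], "fingers": 0}, {"delta_pos": [0, -0.1, -0.2083], "turn": [0, 0, 0], "fingers": 0}]'

```text
clock: 6.92
position: [0.54, -0.0618, 0.1915]
ee_rot: [0.003, 1.0, -0.0, 0.001]
ft_force: [0.3, 0.8, -0.7]
grip_width: 1.001
grasp_force: 0.0
```

```bash
python3 - <<'E'
from h import *
c=cam("wrist");save(c,"w4.png");P=cloud(c);print(c["obs"]["position"])
Q=P.reshape(-1,3);
q=Q[(abs(Q[:,2]-.074)<.004)&(np.hypot(Q[:,0]-.5389,Q[:,1]-.0015)<.035)]
q=q[np.hypot(q[:,0]-.5389,q[:,1]-.0015)>.0125]
print(len(q),(q.max(0)+q.min(0))/2,q.max(0)-q.min(0),np.median(q[:,2]))
q=Q[(Q[:,2]>.1)&(Q[:,2]<.12)&(np.hypot(Q[:,0]-.5389,Q[:,1]-.0015)<.02)];print((q.max(0)+q.min(0))/2)
go(.4875,-.192,.2,np.pi)
E
```

```text
[ 0.54003022 -0.06178171  0.1914566 ]
1352 [0.53839528 0.00139411 0.07297944] [0.04510422 0.045339   0.00573915] 0.07354709934321044
[0.53875751 0.00061926 0.10839376]
from [ 0.54   -0.0599  0.1909] d [ 0.0518 -0.1324 -0.0091] turn [ 0.0001  0.0001 -0.0047]
```

View pics/w4.png

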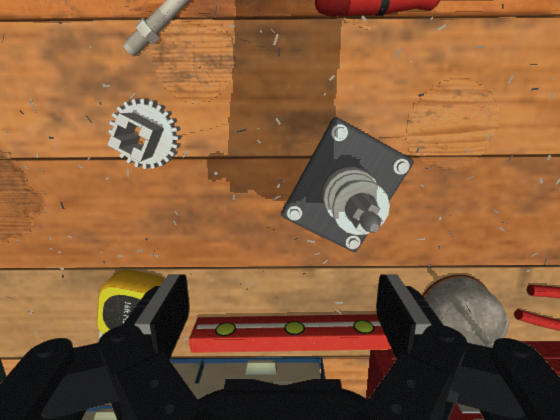

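The spool is seated, with its top at 73.5 mm and centred. The gear is at (143,133), with its hub turned about 25° in the picture, so I'll move above it.

Converted, -0.132 m / 0.6 = -0.22, 0.052 m / 0.6 = 0.0867, -0.005 rad / 3.1416 = -0.0016.

>>> move_arm --plan '[{"delta_pos": [0.0333, -0.0833, 0], "turn": [0, 0, 0], "fingers": 0}, {"delta_pos": [0.0867, -0.22, 0.0167], "turn": [0, 0, -0.0016], "fingers": 0}, {"delta_pos": [0.0867, -0.22, 0.0167], "turn": [0, 0, -0.0016], "fingers": 0}, {"delta_pos": [0.0867, -0.22, 0.0167], "turn": [0, 0, -0.0016], "fingers": 0}, {"delta_pos": [0.0867, -0.22, 0.0167], "turn": [0, 0, -0.0016], "fingers": 0}, {"delta_pos": [0.0867, -0.22, 0.0167], "turn": [0, 0, -0.0016], "fingers": 0}]'

```text
clock: 7.72
position: [0.4884, -0.1893, 0.1808]
ee_rot: [-0.002, 1.0, 0.0, -0.0]
ft_force: [0.8, 0.3, -0.4]
grip_width: 1.001
grasp_force: 0.0
```

```bash
python3 - <<'E'
from h import *
c=cam("wrist");save(c,"w5.png");P=cloud(c);o=c["obs"];print(o["position"],o["joint_pos"].round(3))
Q=P.reshape(-1,3);r=np.hypot(Q[:,0]-.4875,Q[:,1]+.192)
for z in(.012,.04):
    q=Q[(abs(Q[:,2]-z)<.003)&(r<.045)]
    print(z,len(q),(q.max(0)+q.min(0))/2,cv2.minAreaRect(q[:,:2].astype(np.float32)*1000),np.median(q[:,2]))
E
```

```text
[ 0.48842958 -0.18928869  0.1807657 ] [-0.099  0.154  0.42   1.829 -0.068  1.173  1.919]
0.012 1707 [ 0.48503313 -0.1900823   0.0119885 ] ((485.3375244140625, -190.05906677246094), (63.15224838256836, 63.0999755859375), 45.94413757324219) 0.011563547912167488
0.04 659 [ 0.48460008 -0.19017222  0.03937803] ((485.23089599609375, -190.08616638183594), (30.186004638671875, 30.60550880432129), 61.85468292236328) 0.03957765097478699
```

```bash
python3 -c "
import cv2;i=cv2.imread('pics/w5.png')[100:300,180:390];cv2.imwrite('pics/w5c.png',cv2.resize(i,None,fx=3,fy=3,interpolation=3)[:600])"
```

```text
(no output)
```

View pics/w5c.png

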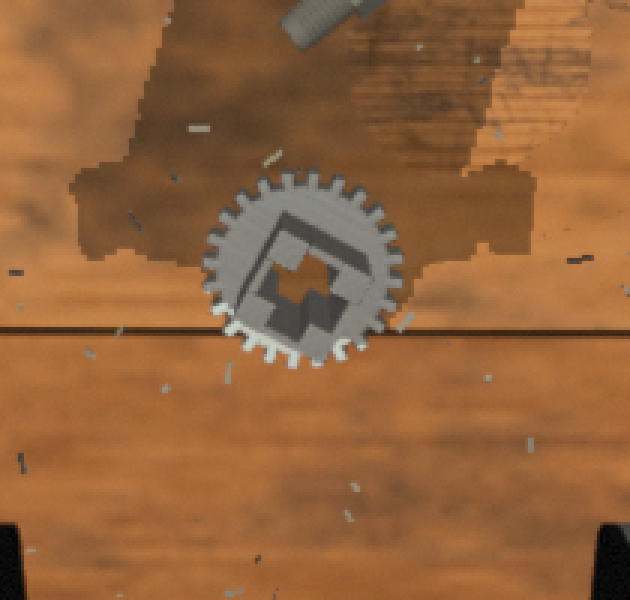

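Gear at (0.4852, −0.1901), with its flats at 61.9°, so tool yaw 151.9° squares the jaws to it and also nearly lines up with the splines.

```bash
python3 -c "
from h import *
go(.4852,-.1901,.026,np.radians(151.9))"
```

```text
from [ 0.4884 -0.1896  0.1808] d [ 0.0032 -0.0006  0.1548] turn [ 3.00e-04 -1.00e-04  4.95e-01]
```

Converted, 0.1 m / 0.6 = 0.1667, 0.08 m / 0.6 = 0.1333, 0.495 rad / 3.1416 = 0.1576.

>>> move_arm --plan '[{"delta_pos": [0.005, 0, 0.0667], "turn": [0, 0, 0.0525], "fingers": 0}, {"delta_pos": [0.005, 0, 0.1333], "turn": [0, 0, 0.105], "fingers": 0}, {"delta_pos": [0.005, 0, 0.1667], "turn": [0, 0, 0.1576], "fingers": 0}, {"delta_pos": [0.005, 0, 0.1667], "turn": [0, 0, 0.1576], "fingers": 0}, {"delta_pos": [0.005, 0, 0.1667], "turn": [0, 0, 0.1576], "fingers": 0}, {"delta_pos": [0.005, 0, 0.1667], "turn": [0, 0, 0.1576], "fingers": 0}]'

```text
clock: 8.52
position: [0.4855, -0.191, 0.082]
ee_rot: [0.243, 0.97, 0.0, 0.001]
ft_force: [0.1, 0.4, -0.0]
grip_width: 1.001
grasp_force: 0.0
```

```bash
python3 -c "
from h import *
go(.4852,-.1901,.026,np.radians(151.9))"
```

```text
from [ 0.4855 -0.191   0.082 ] d [0.0008 0.0006 0.056 ] turn [ 0.0008  0.0018 -0.    ]
```

Converted, 0.056 m / 0.6 = 0.0933, 0.001 m / 0.6 = 0.0017.

>>> move_arm --plan '[{"delta_pos": [0.0017, 0.0008, 0.05], "turn": [0, 0, 0], "fingers": 0}, {"delta_pos": [0.0017, 0.0008, 0.0833], "turn": [0, 0, 0], "fingers": 0}, {"delta_pos": [0.0017, 0.0008, 0.0933], "turn": [0, 0, 0], "fingers": 0}, {"delta_pos": [0.0017, 0.0008, 0.0933], "turn": [0, 0, 0], "fingers": 0.3}, {"delta_pos": [0.0017, 0.0008, 0.0933], "turn": [0, 0, 0], "fingers": 1}, {"delta_pos": [0.0017, 0.0008, 0.0933], "turn": [0, 0, 0], "fingers": 1}, {"delta_pos": [0.0017, 0.0008, 0.0933], "turn": [0, 0, 0], "fingers": 1}, {"delta_pos": [0.0017, 0.0008, 0.0933], "turn": [0, 0, 0], "fingers": 1}, {"delta_pos": [0.0017, 0.0008, 0.0933], "turn": [0, 0, 0], "fingers": 1}, {"delta_pos": [0.0017, 0.0008, 0.0933], "turn": [0, 0, 0], "fingers": 1}, {"delta_pos": [0.0017, 0.0008, 0.0933], "turn": [0, 0, 0], "fingers": 1}]' --force 70

```text
clock: 9.9
position: [0.4848, -0.1902, 0.0258]
ee_rot: [0.244, 0.97, 0.0, 0.001]
ft_force: [-1.0, 0.5, 6.3]
grip_width: 0.336
grasp_force: 70.4
```

```bash
python3 -c "
from h import *
go(.4852,-.19,.19,np.radians(151.9))"
```

```text
from [ 0.4848 -0.1902  0.0258] d [-0.0005  0.0005 -0.1642] turn [ 0.0006  0.0013 -0.0023]
```

Converted, -0.164 m / 0.6 = -0.2733, -0.15 m / 0.6 = -0.25.

>>> move_arm --plan '[{"delta_pos": [0, 0, -0.05], "turn": [0, 0, 0], "fingers": 1}, {"delta_pos": [0, 0, -0.15], "turn": [0, 0, 0], "fingers": 1}, {"delta_pos": [0, 0, -0.25], "turn": [0, 0, 0], "fingers": 1}, {"delta_pos": [0, 0, -0.2733], "turn": [0, 0, 0], "fingers": 1}, {"delta_pos": [0, 0, -0.2733], "turn": [0, 0, 0], "fingers": 1}, {"delta_pos": [0, 0, -0.2733], "turn": [0, 0, 0], "fingers": 1}]'

```text
clock: 10.65
position: [0.4831, -0.1897, 0.1869]
ee_rot: [0.244, 0.97, -0.0, -0.002]
ft_force: [-0.2, 0.2, -2.9]
grip_width: 0.342
grasp_force: 69.8
```

```bash
python3 -c "
from h import *
go(.5389,-.09,.19,np.radians(151.9))"
```

```text
from [ 0.4831 -0.1897  0.1869] d [-0.002   0.1142 -0.0032] turn [-0.0009 -0.003  -0.0022]
```

>>> move_arm --plan '[{"delta_pos": [-0.0033, 0.0833, -0.005], "turn": [0, 0, 0], "fingers": 1}, {"delta_pos": [-0.0033, 0.1667, -0.005], "turn": [0, 0, 0], "fingers": 1}, {"delta_pos": [-0.0033, 0.19, -0.005], "turn": [0, 0, 0], "fingers": 1}, {"delta_pos": [-0.0033, 0.19, -0.005], "turn": [0, 0, 0], "fingers": 1}, {"delta_pos": [-0.0033, 0.19, -0.005], "turn": [0, 0, 0], "fingers": 1}, {"delta_pos": [-0.0033, 0.19, -0.005], "turn": [0, 0, 0], "fingers": 1}]'

```text
clock: 11.4
position: [0.5392, -0.0921, 0.1918]
ee_rot: [0.245, 0.97, -0.0, -0.0]
ft_force: [-0.2, -1.2, -2.7]
grip_width: 0.341
grasp_force: 70.0
```

```bash
cat > g.py <<'E'
from h import *
import sys
c=cam("wrist");save(c,sys.argv[1]);P=cloud(c);o=c["obs"]["position"];print(o)
Q=P.reshape(-1,3);t=o[2]+.014
q=Q[(abs(Q[:,2]-t)<.005)&(np.hypot(Q[:,0]-o[0],Q[:,1]-o[1])<.05)]
R=Ro.from_quat(c["obs"]["ee_rot"]);l=(q-o)@R.as_matrix()
l=l[(abs(l[:,1])<.0145)&(abs(l[:,0])<.022)];print("hub top local",len(l),l.min(0),l.max(0),(l.min(0)+l.max(0))/2)
A=np.c_[l[:,:2],np.ones(len(l))];print("tilt",np.linalg.lstsq(A,l[:,2],rcond=None)[0])
t=o[2]-.014
q=Q[(abs(Q[:,2]-t)<.004)&(np.hypot(Q[:,0]-o[0],Q[:,1]-o[1])<.045)];print("disc",len(q),cv2.minEnclosingCircle(q[:,:2].astype(np.float32)))
for lo,hi in((.09,.099),(.1,.109),(.112,.119)):
    q=Q[(Q[:,2]>lo)&(Q[:,2]<hi)&(np.hypot(Q[:,0]-.539,Q[:,1]-.0015)<.02)]
    if len(q)>5: print("shaft",len(q),(q.max(0)+q.min(0))/2)
E
python3 g.py w6.png
```

```text
[ 0.53920917 -0.09208587  0.19176816]
hub top local 3043 [-0.01655864 -0.01446605 -0.01888902] [ 0.01509318  0.01449591 -0.00900411] [-7.32728117e-04  1.49324369e-05 -1.39465660e-02]
tilt [ 0.00334455  0.01347325 -0.01316584]
disc 3908 ((0.537011981010437, -0.09031732380390167), 0.031785376369953156)
shaft 380 [0.53862203 0.00076863 0.09451247]
shaft 147 [0.53880698 0.0008401  0.10454537]
shaft 145 [5.39012425e-01 5.28108300e-04 1.14591623e-01]
```

View pics/w6.png

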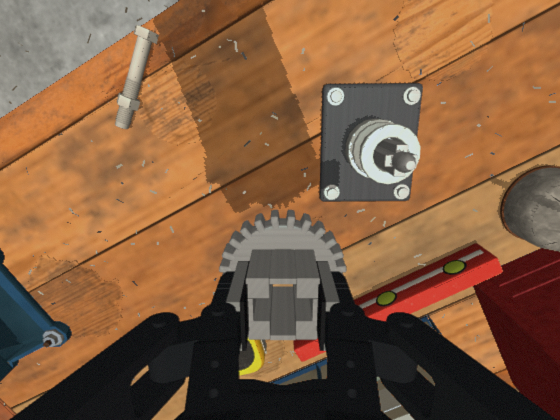

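The hub's flats are parallel to the plate edges in the picture, so the yaw is right. I'll refine the hub's x-offset in the grip.

```bash
cat > f.py <<'E'
from h import *
from scipy.optimize import least_squares
def fit(c):
    P=cloud(c);o=c["obs"]["position"];M=Ro.from_quat(c["obs"]["ee_rot"]).as_matrix()
    L=((P-o)@M)
    h=L[(abs(L[...,2]+.0135)<.0012)&(abs(L[...,1])<.009)&(abs(L[...,0])<.025)]
    print("hubtop x pct",np.percentile(h[:,0],[0.5,2,98,99.5]).round(4),np.median(h[:,2]))
    # bore slots: missing depth near the top
    d=L[(abs(L[...,2]-.0145)<.003)&(np.hypot(L[...,0],L[...,1])<.045)]
    a=np.arctan2(d[:,1],d[:,0]);r=np.hypot(d[:,0],d[:,1]);e=[]
    for k in np.arange(-1.3,1.31,.1):
        s=d[abs(a-k)<.05]
        if len(s)>3:e.append(s[np.argmax(np.hypot(s[:,0],s[:,1]))])
    e=np.array(e);s=least_squares(lambda p:np.hypot(e[:,0]-p[0],e[:,1]-p[1])-.032,[0,0],loss="soft_l1",f_scale=.0005)
    print("disc c",s.x.round(4),"res",np.abs(s.fun).mean(),len(e),"z",np.median(d[:,2]))
    r=L[(P[...,2]>.1)&(P[...,2]<.12)&(np.hypot(P[...,0]-.539,P[...,1]-.0015)<.02)]
    if len(r): print("shaft local",((r.max(0)+r.min(0))/2).round(4))
if __name__=="__main__": fit(cam("wrist"))
E
python3 f.py
```

```text
hubtop x pct [-0.0159 -0.0156  0.0143  0.0145] -0.013674774961719552
disc c [-0.001   0.0004] res 0.0008726502024029235 27 z 0.014332738476544546
shaft local [0.0445 0.0807 0.0832]
```

Converted, 0.0807 m / 0.6 = 0.1345, 0.0453 m / 0.6 = 0.0755.

>>> move_arm --plan '[{"delta_pos": [0.0333, 0.0667, 0], "turn": [0, 0, 0], "fingers": 1}, {"delta_pos": [0.0667, 0.1167, 0], "turn": [0, 0, 0], "fingers": 1}, {"delta_pos": [0.0755, 0.1345, 0], "turn": [0, 0, 0], "fingers": 1}, {"delta_pos": [0.0755, 0.1345, 0.0333], "turn": [0, 0, 0], "fingers": 1}, {"delta_pos": [0.0755, 0.1345, 0.0667], "turn": [0, 0, 0], "fingers": 1}, {"delta_pos": [0.0755, 0.1345, 0.0667], "turn": [0, 0, 0], "fingers": 1}, {"delta_pos": [0.0755, 0.1345, 0.0667], "turn": [0, 0, 0], "fingers": 1}, {"delta_pos": [0.0755, 0.1345, 0.0667], "turn": [0, 0, 0], "fingers": 1}]'

```text
clock: 12.5
position: [0.5386, 0.0017, 0.1529]
ee_rot: [0.244, 0.97, 0.0, 0.001]
ft_force: [1.1, 0.8, -2.8]
grip_width: 0.334
grasp_force: 69.8
```

```bash
python3 - <<'E'
from f import *
c=cam("wrist");save(c,"w7.png");fit(c)
go(.53882-.0008*.882,.0011+.0004,.15,np.radians(152.1))
i=cv2.imread("pics/w7.png")[180:400,170:400];cv2.imwrite("pics/w7c.png",cv2.resize(i,None,fx=2.6,fy=2.6,interpolation=3))
E
```

```text
hubtop x pct [-0.0161 -0.0156  0.0144  0.0148] -0.013607060844298607
disc c [-0.0011  0.0005] res 0.0009381615755896742 27 z 0.014319778065105437
from [0.5386 0.0018 0.1527] d [ 0.0002 -0.0005  0.0027] turn [ 0.001   0.0011 -0.0061]
```

View pics/w7c.png

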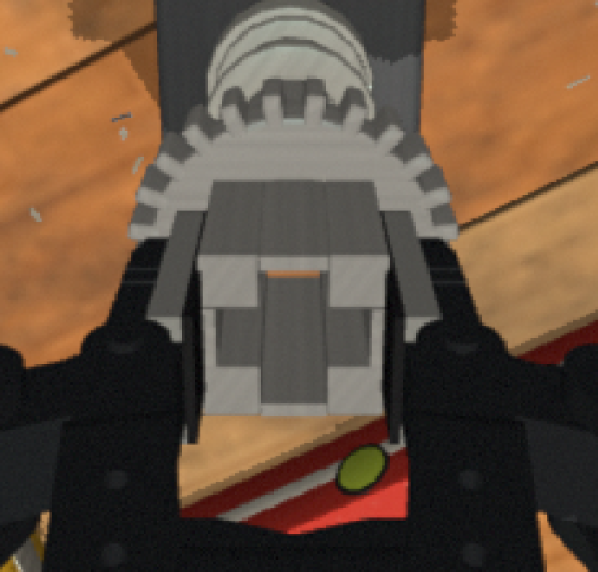

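The gear is square to the stand and centred over the shaft within about 1 mm. I'll lower it over the nose and check the forces.

Converted, 0.026 m / 0.6 = 0.0433, 0.023 m / 0.6 = 0.0383, -0.006 rad / 3.1416 = -0.0019.

>>> move_arm --plan '[{"delta_pos": [0.0003, -0.0008, 0.0167], "turn": [0.0003, 0.0003, -0.0019], "fingers": 1}, {"delta_pos": [0.0003, -0.0008, 0.03], "turn": [0.0003, 0.0003, -0.0019], "fingers": 1}, {"delta_pos": [0.0003, -0.0008, 0.0383], "turn": [0.0003, 0.0003, -0.0019], "fingers": 1}, {"delta_pos": [0.0003, -0.0008, 0.0433], "turn": [0.0003, 0.0003, -0.0019], "fingers": 1}, {"delta_pos": [0.0003, -0.0008, 0.0433], "turn": [0.0003, 0.0003, -0.0019], "fingers": 1}]'

```text
clock: 13.18
position: [0.5376, 0.0016, 0.1257]
ee_rot: [0.241, 0.971, -0.0, -0.001]
ft_force: [0.7, 0.0, -2.6]
grip_width: 0.337
grasp_force: 69.8
```

Converted, 0.014 m / 0.6 = 0.0233, 0.01 m / 0.6 = 0.0167.

>>> move_arm --plan '[{"delta_pos": [-0.0007, 0, 0.005], "turn": [0, 0, 0], "fingers": 1}, {"delta_pos": [-0.0007, 0, 0.01], "turn": [0, 0, 0], "fingers": 1}, {"delta_pos": [-0.0007, 0, 0.0167], "turn": [0, 0, 0], "fingers": 1}, {"delta_pos": [-0.0007, 0, 0.0233], "turn": [0, 0, 0], "fingers": 1}, {"delta_pos": [-0.0007, 0, 0.0233], "turn": [0, 0, 0], "fingers": 1}]'

```text
clock: 13.8
position: [0.5377, 0.0014, 0.1115]
ee_rot: [0.241, 0.971, -0.0, -0.001]
ft_force: [-0.9, -0.1, -2.7]
grip_width: 0.335
grasp_force: 69.8
```

Meshed. Next I'll go down to the spacer and press.

Converted, 0.02 m / 0.6 = 0.0333, 0.018 m / 0.6 = 0.03.

>>> move_arm --plan '[{"delta_pos": [0, 0, 0.0083], "turn": [0, 0, 0], "fingers": 1}, {"delta_pos": [0, 0, 0.015], "turn": [0, 0, 0], "fingers": 1}, {"delta_pos": [0, 0, 0.02], "turn": [0, 0, 0], "fingers": 1}, {"delta_pos": [0, 0, 0.025], "turn": [0, 0, 0], "fingers": 1}, {"delta_pos": [0, 0, 0.03], "turn": [0, 0, 0], "fingers": 1}, {"delta_pos": [0, 0, 0.0333], "turn": [0, 0, 0], "fingers": 1}, {"delta_pos": [0, 0, 0.0333], "turn": [0, 0, 0], "fingers": 1}]' --force 90

```text
clock: 14.68
position: [0.538, 0.0014, 0.0924]
ee_rot: [0.241, 0.971, -0.0, -0.001]
ft_force: [-4.7, -0.1, 8.0]
grip_width: 0.33
grasp_force: 95.6
```

Converted, 0.006 m / 0.6 = 0.01, 0.005 m / 0.6 = 0.0083.

>>> move_arm --plan '[{"delta_pos": [0, 0, 0.0033], "turn": [0, 0, 0], "fingers": 1}, {"delta_pos": [0, 0, 0.0067], "turn": [0, 0, 0], "fingers": 1}, {"delta_pos": [0, 0, 0.0083], "turn": [0, 0, 0], "fingers": 1}, {"delta_pos": [0, 0, 0.01], "turn": [0, 0, 0], "fingers": 1}, {"delta_pos": [0, 0, 0.01], "turn": [0, 0, 0], "fingers": 1}, {"delta_pos": [0, 0, 0.01], "turn": [0, 0, 0], "fingers": 1}]'

```text
clock: 15.42
position: [0.5385, 0.0013, 0.0896]
ee_rot: [0.241, 0.97, 0.001, -0.0]
ft_force: [-18.6, -0.8, 44.0]
grip_width: 0.333
grasp_force: 100.4
```

The collar is on its stop, since 47 N is well above the spring's 13.6 N. I'll ease the push a little and hold there.

Converted, -0.0015 m / 0.6 = -0.0025, 0.0005 m / 0.6 = 0.0008.

>>> move_arm --plan '[{"delta_pos": [0.0008, 0, -0.0025], "turn": [0, 0, 0], "fingers": 1}, {"delta_pos": [0.0008, 0, -0.0025], "turn": [0, 0, 0], "fingers": 1}, {"delta_pos": [0.0008, 0, -0.0025], "turn": [0, 0, 0], "fingers": 1}, {"delta_pos": [0.0008, 0, -0.0025], "turn": [0, 0, 0], "fingers": 1}]'

```text
clock: 15.92
position: [0.5382, 0.0013, 0.0898]
ee_rot: [0.241, 0.97, 0.0, 0.0]
ft_force: [-11.0, -1.2, 26.1]
grip_width: 0.335
grasp_force: 97.7
```

```bash
python3 - <<'E'
from f import *
c=cam("wrist");save(c,"w8.png");fit(c);P=cloud(c)
Q=P.reshape(-1,3);q=Q[(np.hypot(Q[:,0]-.539,Q[:,1]-.0013)<.05)]
h=np.histogram(q[:,2],np.arange(.0,.12,.002));print([(round(b,3),n) for n,b in zip(*h) if n>60])
o=get_obs();print(o["position"],o["ft_force"],o["joint_velocities"].round(3))
E
```

```text
hubtop x pct [-0.016  -0.0156  0.0144  0.0145] -0.013649795253261054
disc c [-0.0009  0.0004] res 0.0009267330957614395 27 z 0.014262914060587798
shaft local [-0.0007  0.0005 -0.0202]
[(np.float64(0.0), np.int64(75)), (np.float64(0.008), np.int64(145)), (np.float64(0.01), np.int64(4520)), (np.float64(0.012), np.int64(1864)), (np.float64(0.026), np.int64(66)), (np.float64(0.028), np.int64(273)), (np.float64(0.03), np.int64(76)), (np.float64(0.034), np.int64(171)), (np.float64(0.064), np.int64(73)), (np.float64(0.066), np.int64(181)), (np.float64(0.068), np.int64(217)), (np.float64(0.07), np.int64(230)), (np.float64(0.072), np.int64(269)), (np.float64(0.074), np.int64(2458)), (np.float64(0.076), np.int64(819)), (np.float64(0.078), np.int64(119)), (np.float64(0.08), np.int64(114)), (np.float64(0.082), np.int64(160)), (np.float64(0.084), np.int64(185)), (np.float64(0.086), np.int64(224)), (np.float64(0.088), np.int64(260)), (np.float64(0.09), np.int64(282)), (np.float64(0.092), np.int64(308)), (np.float64(0.094), np.int64(342)), (np.float64(0.096), np.int64(644)), (np.float64(0.098), np.int64(552)), (np.float64(0.1), np.int64(524)), (np.float64(0.102), np.int64(2195)), (np.float64(0.104), np.int64(684)), (np.float64(0.106), np.int64(401)), (np.float64(0.108), np.int64(373)), (np.float64(0.11), np.int64(333)), (np.float64(0.112), np.int64(290)), (np.float64(0.114), np.int64(563)), (np.float64(0.116), np.int64(493))]
[0.53820258 0.00137143 0.0897469 ] [-10.6499385   -0.75557605  25.93552161] [ 0.001 -0.     0.001 -0.001  0.002 -0.001  0.   ]
```

View pics/w8.png

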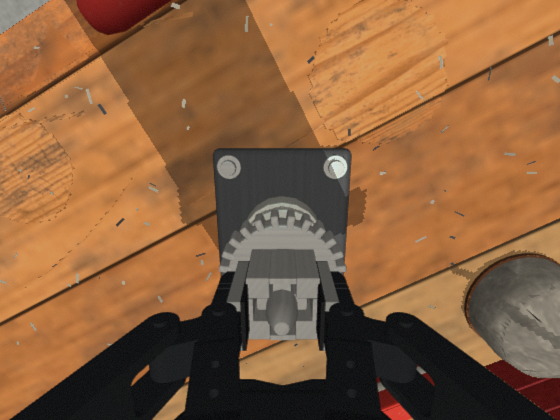

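The shaft nose (280,310) is inside the meshed bore. The disc top is at about 75.5 mm, so the underside is at about 64 mm, which is fully down. It is still and pressed with about 28 N, so I'm handing in.

```bash
python3 -c "
from workcell import *
print(hand_in())"
```

```text
the job is handed in; nothing more can be done
None
```

The job is handed in: the spacer sits on the collar, and the meshed gear is still gripped and pressing the collar down on its stop (underside about 64 mm, about 28 N); the hand-in returned no verdict.

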